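Lock the lid on the jewellery finishing machine

ROBOT

A 6-joint arm with a two-finger parallel gripper is mounted at the origin on the work surface. World frame = base frame: x ahead of the robot, y to its left, z up, the work surface at z = 0. Lengths are in m, angles in rad, forces in N, time in s.
With the tool pointing down it reaches from about 0.425 to 0.95 m from the base axis. Payload 14.7 kg.
Tool frame: the origin (TCP) lies at the very end of the fingers, on their centre line; the grasp point (between the pads) lies behind it (r.pinch_z is the z of the grasp point in the tool frame, in m); z points along the fingers, y is the line along which they close (so a half turn about z gives the same grasp; the last joint's range is limited). The gripper opens to 85 mm and grips with 20 to 120 N. Pads are 22 mm wide; open, the fingers measure 114 mm over their backs; the gripper's body (76 mm by 85 mm) begins 54 mm behind the grasp point. The pads swing forward as they close: fully open they stand 13 mm farther back than shut.
Start: joints at [1.218, 0.48, 1.596, -0, 1.065, -0.047], TCP at [0.196, 0.62, 0.231] pointing down, gripper open.
Joint ranges: [-2.75, 2.75], [-0.82, 2.05], [0.23, 2.67], [-1.56, 4.7], [0.09, 2.69], [-2.92, 2.92]. Speed limits (rad/s): [1.89, 1.89, 2.39, 3.01, 3.01, 3.01].

INTERFACE

Orientations are given as a unit quaternion [x, y, z, w].
In Python, from plant import sensors, viewer, order, r gives the robot as it stands.
- The arm moves only by the shell command python3 -m inch 'ROWS'. ROWS is a JSON object of lists of equal length, an entry for each row: "linear": the shift along the tool's x, y, z in cm, a list of three; "rot": the turn, a rotation vector about the tool's x, y, z in rad, a list of three; "hand": the finger opening in cm, from 0 to 8.54. A call has 1 to 5 rows; each row is the pose to reach, as a shift and turn from the pose commanded when the call began, along the tool's axes at that moment; what a row does not reach only later rows make up. A row lasts 1/8 s, in which the tool goes at most 62.5 mm and 10.7 degrees, less where a joint would pass 70% of its speed; a pose out of reach is approached as far as the arm can. A call with a gripper value outside its range is refused whole. The fingers move at their own pace and stop on an object; the grip force is fixed at half the most. Time passes only in rows, so rows that repeat a pose let the fingers close. It gives the time, the measured TCP pose, the force, the opening and the grip force at its end, in the units of the state.
- sensors.get_state(): the state, without advancing time (a new reading comes with each control period).
- viewer.snapshot(name): name is "scene" or "top" or "wrist"; returns a dict with "frame" (420x560x3 uint8, red, green, blue), "z_map" (420x560 float32, m along the optical axis (not along the pixel's ray), 0 where there is no reading), "fx", "fy", "cx", "cy" (pixels), "R" (3x3) and "t" (3): a world point X has camera coordinates R X + t. Camera axes: x right, y down, z forward; pixel columns grow to the right and rows downward; lengths in m; the calibration is good to about 2 mm. A picture is of the moment at which its call begins.
- order.hand_in(): hands the job in; it is judged then, once.
The state is a dict: "time": time; "joints": joint angles; "joint_vel": joint speeds; "joint_torque": joint torques, N m; "position": TCP position; "tcp_rot": TCP orientation; "contact_force": force on the tool from outside, world axes, zero at the start; "wrist_torque": the same for the moment, N m; "width": finger opening in m; "gripper_force": force on a finger pad.
Only numpy, scipy, OpenCV 4.12 (cv2) and the standard library are available. Lean on these libraries where they do the work, as an engineer would, in place of code of your own. Each camera call takes 0.05 s, during which the arm holds its last target. There are 200 camera calls.

TASK

Pick up the eared lid by its bar handle, lower it into the collar of the white finishing machine with its ears passing through the two gaps, and twist it clockwise (seen from above) until its ears cam up tight under the collar's claws and the seal is firmly squeezed, but not crushed. Then let go, leaving it level and locked, and do not disturb the other things on the table.

Things in the scene. Friction and masses are not known exactly. Their poses are not given: they have to be found in the camera images.
- lid: Loose aluminium disc 76 mm wide, 8 thick, 160 to 290 g, flat on the table. Two opposite ears, 12 mm wide, reach 49 mm from its centre; on each a rib with crest 7 mm above the underside. Black bar handle 62 long, 14 thick, 8 to 48 mm above the underside, its length along the ears. Origin: centre of underside; x along handle and ears (a half turn is the same), z up.
- machine: Fixed white box 180 x 180 x 90 mm, origin at the centre of its underside on the table, z up. On top, in the middle, stands a round aluminium collar 118 mm across with two claws inside it and a black seal ring, 74 mm across, in its middle. Its x axis runs through the two gaps between the claws, at +x and -x.
- mouth (a point): On the collar's axis, 100 mm above the table, at the top of the unpressed seal; axes as the machine. The lid's underside lies here, or 0.3 to 0.6 mm lower by its weight, when it rests on the seal. The seal is sprung, 5 N per mm: under 8 N it leaks, about 13 N is tight, over 20 N crushes it (pushing by hand counts too). The lid sinks 2 to 3 mm as it cams down; let the hand follow.
- gap (a point): In the middle of the +x gap between the claws, 45 mm from the collar's axis, 115 mm above the table. Each gap is 26 degrees wide; an ear has about 4 degrees to spare on either side when the handle lies along the machine's x. The collar's inner wall has a radius of 52 mm, the claws reach in to 40.5 mm; their tops lie 7 to 19 mm above point mouth, give or take 2.5 mm.
- claw (a point): Above mid-claw, 45 mm from the axis. From each gap clockwise the underside is a ramp dropping 7.6 mm per rad to a stop at 82 degrees. The collar is screwed up to 2.5 mm higher or lower, unmeasured: the ramps bite 14 to 52 degrees from the gap, felt as a down pull of the lid on the hand. Each 0.1 rad more adds 3.3 N: tight 0.3 rad past the bite. Resistance eases if you pause. Let go, it stays.
- plain_lid: Bystander, leave alone: a plain aluminium lid 86 mm wide with a round knob, 38 mm high, no ears; origin under its centre.
- dish: Bystander, leave alone: small white dish, 60 mm wide, 16 high; origin under its centre.
- ring_cone: Bystander, leave alone: wooden ring cone, 48 mm wide, 70 high; origin under its centre.
- jar: Bystander, leave alone: glass jar, 52 mm wide, 70 high; origin under its centre.
- loupe: Bystander, leave alone: black loupe, 38 mm wide, 30 high; origin under its centre.
- pliers: Bystander, leave alone: pliers with yellow handles, 130 mm long, lying flat; origin at the rivet.
- brush: Bystander, leave alone: brush with a wooden handle, lying flat; origin near its middle.
Things that resemble listed ones, but are neither listed nor needed, are in the scene too. What is shaped like the lid but orange is not meant.

How it is judged:
On the way, in this order (a step that is already met when the one before it is completed fails the run):
1. the lid is lifted clear of the table (height (world z) of lid above 0.05 m), for 0.1 s.
2. the lid lies in the collar on the seal, ears through the gaps (horizontal distance between lid and mouth below 0.006 m and z of lid in the frame of mouth below 0.0015 m and angle between lid's own z axis and vertical below 0.06 rad), for 0.1 s.
At the end, for the whole second after the job is handed in: the lid is locked in the collar: within 5 mm of its axis, level within 0.05 rad, turned at least 0.25 rad from the gaps, pressing on the seal with 8 to 19 N, let go and at rest (contact force between lid and machine between 8 and 19 N and horizontal distance between lid and mouth below 0.005 m and angle between lid's own z axis and vertical below 0.05 rad and angle between the x axis of lid and the x axis of machine, either way round above 0.25 rad and linear speed of lid below 0.01 m/s); the robot touches nothing.
It fails at once if the seal is crushed: more than 20 N on it (contact force between lid and machine above 20 N).
It fails at once if the robot pushes on the machine with more than 25 N (contact force between any of the arm, the fingers and machine above 25 N).
It fails at once if a bystander is disturbed (moved more than 30 mm) (distance of any of plain_lid, dish, ring_cone, jar, loupe, pliers, brush from where it was at the start of the episode above 0.03 m).
It also fails if it takes over 61 s, if anything falls off the work surface, if the arm or the gripper's body presses on something with over 40 N, if the wrist force passes 120 N, or if a joint passes its speed limit or range.

## Working session

There is one attempt and no reset: what is moved stays moved. The work goes in short steps, Python scripts to look and compute and a shell command to move; the robot and the scene stay as the last step left them, time stands still between calls to the robot, and variables do not carry over. Pictures are saved under pics/ and viewed, at most 10 in all, crops included, and the job is handed in when it is done.

```bash
mkdir -p pics
python3 - <<'E'
from plant import sensors, viewer, order, r
import cv2,numpy as np,pickle
for n in("top","scene"):
    s=viewer.snapshot(n); pickle.dump(s,open(n+'.pkl','wb'))
    cv2.imwrite(f'pics/{n}0.png',cv2.cvtColor(s["frame"],cv2.COLOR_RGB2BGR))
    print(n,s['fx'],s['cx'],s['cy'],s['R'],s['t'])
print(sensors.get_state(),r.pinch_z)
E
```

```text
top 417.6374742572414 278.26448481075016 212.2509933341126 [[ 0.01703639 -0.99963947  0.02075331]
 [-0.9846539  -0.02037936 -0.17332451]
 [ 0.17368496 -0.01748201 -0.98464609]] [-0.03333022  0.52379492  1.26209342]
scene 483.2407020008739 279.446296609707 206.6792112706901 [[ 0.74285139  0.66923126  0.01735892]
 [ 0.47055367 -0.50352279 -0.72459922]
 [-0.47618384  0.54643785 -0.68895184]] [-0.37881202 -0.18036428  1.66916214]
{'time': 0.1, 'joints': array([ 1.21838306e+00,  4.80772435e-01,  1.59683377e+00, -6.14050343e-06,
        1.06509953e+00, -4.65984936e-02]), 'joint_vel': array([ 0.00037938, -0.00124044, -0.00256817,  0.00072109, -0.00036505,
       -0.00062558]), 'joint_torque': array([ 1.01691890e-03, -9.52241993e+01, -4.31048369e+01,  2.37911485e-05,
        5.00216483e-03, -3.49660333e-06]), 'position': array([0.19554395, 0.61948655, 0.23072588]), 'tcp_rot': array([ 1.52310741e-01,  9.88332499e-01, -5.46031519e-04, -1.07665724e-04]), 'contact_force': array([ 0.21901472, -0.76868433,  1.08995036]), 'wrist_torque': array([-0.06287063,  0.00540194, -0.02321879]), 'gripper_force': 0.0, 'width': 0.08547799698704588} -0.0187
```

View pics/top0.png

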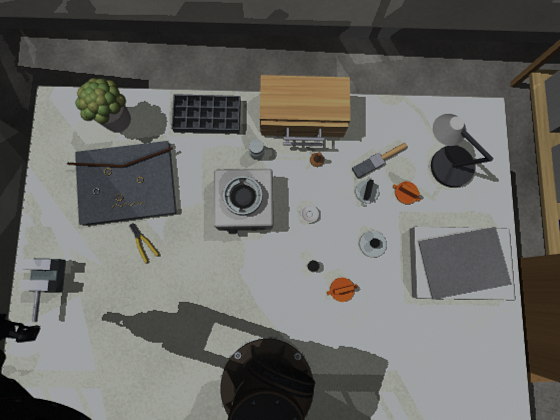

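View pics/scene0.png

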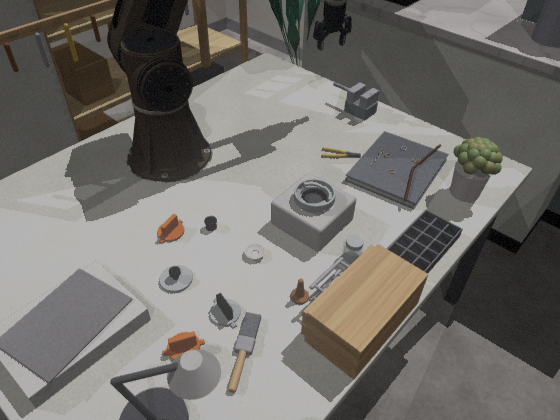

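Top view: grey discs are at (367,190), which has a bar handle and ears, and at (372,243), which has a round knob and is the plain lid. The orange eared lids at (407,192) and (343,290) are decoys. The target is (367,190), with the brush close by at (380,160). The machine is at (243,197).

```bash
cat > h.py <<'E'
import numpy as np,cv2
def ray(s,u,v,z):
    R=np.array(s['R']);t=np.array(s['t']);C=-R.T@t
    d=R.T@np.array([(u-s['cx'])/s['fx'],(v-s['cy'])/s['fy'],1.]);return C+d*(z-C[2])/d[2]
def cloud(s):
    R=np.array(s['R']);t=np.array(s['t']);h,w=s['z_map'].shape
    u,v=np.meshgrid(np.arange(w),np.arange(h));Z=s['z_map']
    P=np.stack([(u-s['cx'])/s['fx']*Z,(v-s['cy'])/s['fy']*Z,Z],-1)
    return (P-t)@R
E
python3 - <<'E'
import pickle,cv2,numpy as np
from h import *
T=pickle.load(open('top.pkl','rb'));S=pickle.load(open('scene.pkl','rb'))
a=cv2.cvtColor(T['frame'],cv2.COLOR_RGB2BGR);b=cv2.cvtColor(S['frame'],cv2.COLOR_RGB2BGR)
f=lambda im,x,y,w:cv2.resize(im[y:y+w,x:x+w],(390,390),interpolation=cv2.INTER_CUBIC)
cv2.imwrite('pics/c1.png',np.hstack([f(a,335,155,65),f(a,210,162,70)]))
for n,s,u,v,z in(('lid',T,367,190,.008),('lidS',S,226,313,.008),('mach',T,243,197,.11),('machS',S,315,196,.11)):print(n,ray(s,u,v,z))
P=cloud(T)
# machine: box top 
m=(abs(P[...,2]-.09)<.006);m[:,:205]=0;m[:,285:]=0;m[:160]=0;m[240:]=0
c=P[m][:,:2].astype(np.float32);print('boxtop',m.sum(),cv2.minAreaRect(c))
m=(P[...,2]>.1);m[:,:205]=0;m[:,285:]=0;m[:160]=0;m[240:]=0
c=P[m];print('collar',m.sum(),cv2.minEnclosingCircle(c[:,:2].astype(np.float32)),np.percentile(c[:,2],[50,90,99]))
# handle
for n,s,(x,y) in(('T',T,(367,190)),('S',S,(226,313))):
    P=cloud(s);Q=P[y-25:y+25,x-25:x+25].reshape(-1,3);L=ray(s,x,y,.01)
    Q=Q[np.hypot(*(Q[:,:2]-L[:2]).T)<.06]
    h=Q[(Q[:,2]>.025)&(Q[:,2]<.06)];print(n,len(h),h.mean(0),h[:,2].max(),cv2.minAreaRect(h[:,:2].astype(np.float32)))
E
```

```text
lid [ 0.61093107 -0.31306052  0.008     ]
lidS [ 0.61666007 -0.31649507  0.008     ]
mach [0.5571824 0.0839459 0.11     ]
machS [0.5721363  0.07801899 0.11      ]
boxtop 2409 ((0.5618876218795776, 0.08605857938528061), (0.1784268617630005, 0.17841993272304535), 1.370232343673706)
collar 730 ((0.45809206366539, 0.04833967238664627), 0.16834324598312378) [0.11306521 0.12101927 1.33419355]
T 106 [ 0.60530847 -0.31068694  0.04402041] 0.05373130840626521 ((0.6062669157981873, -0.31166744232177734), (0.015218948945403099, 0.06172974407672882), 75.31900787353516)
S 197 [ 0.61421435 -0.31786109  0.04298709] 0.05306745877944795 ((0.6110987663269043, -0.315650999546051), (0.015003751032054424, 0.06206021085381508), 77.12948608398438)
```

View pics/c1.png

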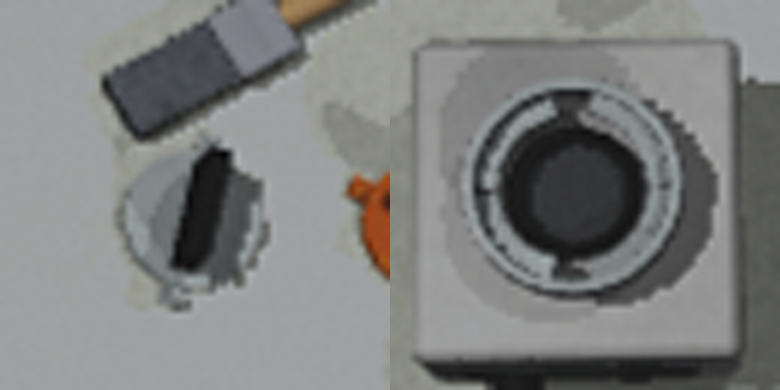

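The crop confirms it: a grey disc with a black bar and two ears, so it is the lid. It sits at about (0.609,-0.314) with the handle at about -14° (166°). The machine is at (0.562,0.086), with its gaps along ±world x and about 1.4° of yaw. Next I move toward the machine for a wrist look on the way.

```bash
cat >> h.py <<'E'
from scipy.spatial.transform import Rotation as Ro
def yaw(st): x=Ro.from_quat(st['tcp_rot']).as_matrix()[:,0]; return np.degrees(np.arctan2(x[1],x[0]))%360
def go(st,p,yw):
    M=Ro.from_quat(st['tcp_rot']).as_matrix()
    c,s=np.cos(np.radians(yw)),np.sin(np.radians(yw))
    T=np.array([[c,s,0],[s,-c,0],[0,0,-1]])
    print('linear cm',np.round(M.T@(np.array(p)-st['position'])*100,2),'rot',np.round(Ro.from_matrix(M.T@T).as_rotvec(),4))
E
python3 -m inch '{"linear":[[-4.5,-4.1,-0.9],[-9,-8.3,-1.8],[-13.5,-12.5,-2.7],[-18,-16.7,-3.6],[-22.5,-20.8,-4.5]],"rot":[[0,0,0],[0,0,0],[0,0,0],[0,0,0],[0,0,0]],"hand":[8.5,8.5,8.5,8.5,8.5]}'
python3 -m inch '{"linear":[[-4.5,-4.1,-0.9],[-9,-8.3,-1.8],[-13.5,-12.5,-2.7],[-18,-16.7,-3.6],[-22.5,-20.8,-4.5]],"rot":[[0,0,0],[0,0,0],[0,0,0],[0,0,0],[0,0,0]],"hand":[8.5,8.5,8.5,8.5,8.5]}'
python3 - <<'E'
from plant import sensors, viewer
import cv2,pickle
from h import *
st=sensors.get_state();print(st['time'],st['position'],yaw(st),st['joints'])
s=viewer.snapshot('wrist');pickle.dump(s,open('w1.pkl','wb'));cv2.imwrite('pics/w1.png',cv2.cvtColor(s["frame"],cv2.COLOR_RGB2BGR))
print('cam',-np.array(s['R']).T@s['t'],s['R'][2]); go(st,(.609,-.3135,.20),166)
E
```

```text
time: 0.72
position: [0.3481, 0.3519, 0.2765]
tcp_rot: [0.152, 0.988, -0.0, -0.0]
contact_force: [1.3, 0.8, 0.5]
width: 0.0847
gripper_force: 0.0
time: 1.35
position: [0.5001, 0.0857, 0.3216]
tcp_rot: [0.152, 0.988, 0.0, -0.0]
contact_force: [-0.7, 1.4, -0.2]
width: 0.0851
gripper_force: 0.0
1.35 [0.50010962 0.08569143 0.32158269] 162.46958902038514 [ 1.09867573e-01  1.90664054e-01  1.79834995e+00  1.16030724e-04
  1.15255289e+00 -1.15501249e+00]
cam [0.43536445 0.10569746 0.46403876] [ 0.25145344 -0.07947335 -0.96460103]
linear cm [-22.41 -34.79  12.15] rot [ 0.0001 -0.     -0.0616]
```

View pics/w1.png

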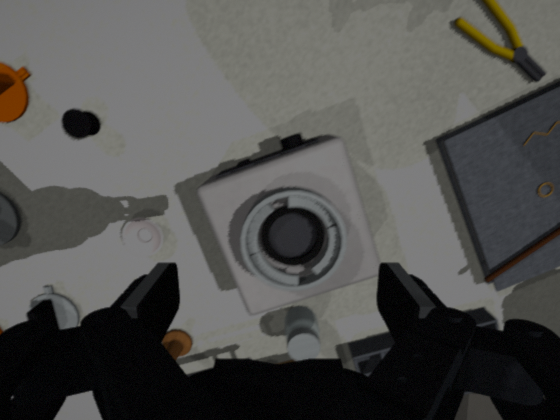

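Wrist view: the collar is at (292,235) on the box, with gaps at about (268,190) and (320,280). I'll measure it by depth and move over the lid.

```bash
python3 -m inch '{"linear":[[-3.7,-5,2],[-7,-10,4],[-10.5,-15,5],[-14,-20,6],[-17,-25,8]],"rot":[[0,0,-0.06],[0,0,-0.06],[0,0,-0.06],[0,0,-0.06],[0,0,-0.06]],"hand":[8.5,8.5,8.5,8.5,8.5]}'
python3 - <<'E'
from plant import sensors
from h import *
import pickle
st=sensors.get_state();go(st,(.609,-.3135,.20),166)
s=pickle.load(open('w1.pkl','rb'));P=cloud(s)
near=np.hypot(P[...,0]-.562,P[...,1]-.086)<.14
m=near&(abs(P[...,2]-.09)<.008);print('box',cv2.minAreaRect(P[m][:,:2].astype(np.float32)),np.median(P[m][:,2]))
near=np.hypot(P[...,0]-.562,P[...,1]-.086)<.075
m=near&(P[...,2]>.115);q=P[m][:,:2].astype(np.float32);print('collar',m.sum(),cv2.minEnclosingCircle(q),np.percentile(P[m][:,2],[5,50,95]))
# angular profile of heights at r=46 about centre
c=np.array(cv2.minEnclosingCircle(q)[0]);D=P[...,:2]-c;rr=np.hypot(D[...,0],D[...,1]);th=np.degrees(np.arctan2(D[...,1],D[...,0]))
b=(rr>.043)&(rr<.049)
for a in range(-180,180,6):
    k=b&(th>=a)&(th<a+6)
    print(a,np.round(np.median(P[k][:,2])*1000,1) if k.any() else None,end='; ')
E
```

```text
time: 2.02
position: [0.5869, -0.2029, 0.2416]
tcp_rot: [0.123, 0.992, -0.0, 0.001]
contact_force: [0.6, 0.3, 0.4]
width: 0.0849
gripper_force: 0.0
linear cm [ -4.83 -10.19   4.17] rot [-0.0001  0.0012 -0.0016]
box ((0.5621954798698425, 0.08403236418962479), (0.1786154806613922, 0.17971771955490112), 2.009824275970459) 0.08973895726847042
collar 14169 ((0.5549408793449402, 0.08997387439012527), 0.06842844188213348) [0.11842053 0.39077054 0.41049971]
-180 119.2; -174 119.5; -168 119.6; -162 119.5; -156 114.6; -150 110.6; -144 110.4; -138 110.2; -132 110.5; -126 110.2; -120 110.5; -114 110.1; -108 110.1; -102 109.8; -96 106.2; -90 101.6; -84 91.1; -78 91.3; -72 100.1; -66 98.3; -60 99.2; -54 99.3; -48 100.1; -42 99.3; -36 99.5; -30 99.1; -24 99.7; -18 99.2; -12 98.8; -6 90.6; 0 99.4; 6 103.2; 12 102.3; 18 103.8; 24 106.5; 30 109.2; 36 110.2; 42 110.2; 48 109.9; 54 110.3; 60 110.3; 66 110.1; 72 110.4; 78 110.3; 84 118.3; 90 119.0; 96 119.3; 102 119.5; 108 119.7; 114 119.4; 120 119.5; 126 119.7; 132 347.0; 138 119.1; 144 118.9; 150 118.7; 156 119.3; 162 118.8; 168 119.1; 174 119.4;
```

```bash
python3 -m inch '{"linear":[[-2.4,-5,2],[-4.8,-10.2,3],[-4.8,-10.2,3],[-4.8,-10.2,3],[-4.8,-10.2,3]],"rot":[[0,0,0],[0,0,0],[0,0,0],[0,0,0],[0,0,0]],"hand":[8.5,8.5,8.5,8.5,8.5]}'
python3 - <<'E'
from plant import sensors,viewer
from h import *
import pickle
s=pickle.load(open('w1.pkl','rb'));P=cloud(s)
near=np.hypot(P[...,0]-.562,P[...,1]-.085)<.075
m=near&(P[...,2]>.1165)&(P[...,2]<.13);q=P[m][:,:2].astype(np.float32);c,rad=cv2.minEnclosingCircle(q);print('collar',m.sum(),c,rad,np.median(P[m][:,2]))
D=P[...,:2]-np.array(c);rr=np.hypot(D[...,0],D[...,1]);th=np.degrees(np.arctan2(D[...,1],D[...,0]))%360
b=(rr>.043)&(rr<.049)
for lo in(-24,156):
  for a in range(lo,lo+50,2):
    d=(th-a)%360;k=b&(d<2)
    print(a,np.round(np.median(P[k][:,2])*1000,1) if k.any() else None,end='; ')
  print()
st=sensors.get_state();print(st['position'],yaw(st),st['contact_force'])
s=viewer.snapshot('wrist');pickle.dump(s,open('w2.pkl','wb'));cv2.imwrite('pics/w2.png',cv2.cvtColor(s["frame"],cv2.COLOR_RGB2BGR))
P=cloud(s);m=(np.hypot(P[...,0]-.609,P[...,1]+.3135)<.05)&(P[...,2]>.03)&(P[...,2]<.06)
R=cv2.minAreaRect(P[m][:,:2].astype(np.float32));print('handle',m.sum(),R,np.median(P[m][:,2]))
m=(np.hypot(P[...,0]-.609,P[...,1]+.3135)<.07)&(abs(P[...,2]-.008)<.003);print('disc',cv2.minEnclosingCircle(P[m][:,:2].astype(np.float32)))
E
```

```text
time: 2.65
position: [0.6079, -0.3101, 0.212]
tcp_rot: [0.122, 0.993, 0.0, -0.0]
contact_force: [-0.3, -0.1, -0.1]
width: 0.085
gripper_force: 0.0
collar 1989 (0.5630541443824768, 0.0839381068944931) 0.059139035642147064 0.11929180905581022
-24 115.6; -22 115.5; -20 90.6; -18 116.2; -16 116.0; -14 116.4; -12 89.7; -10 91.1; -8 89.0; -6 90.1; -4 89.9; -2 89.8; 0 90.4; 2 89.7; 4 90.5; 6 90.2; 8 90.2; 10 89.5; 12 90.1; 14 109.5; 16 110.2; 18 110.2; 20 110.4; 22 109.9; 24 110.1; 
156 115.7; 158 116.1; 160 116.5; 162 117.0; 164 117.5; 166 118.1; 168 117.1; 170 111.2; 172 90.5; 174 90.3; 176 89.6; 178 90.3; 180 90.1; 182 89.6; 184 89.2; 186 89.6; 188 89.4; 190 89.6; 192 90.2; 194 102.5; 196 110.4; 198 109.9; 200 110.5; 202 110.2; 204 110.7; 
[ 0.60787856 -0.31014667  0.21199586] 165.97852936773 [-0.33770159 -0.07599986 -0.127539  ]
handle 959 ((0.6072911024093628, -0.31409016251564026), (0.013512113131582737, 0.0612393282353878), 75.96656799316406) 0.0474640653474266
disc ((0.6194243431091309, -0.3123146593570709), 0.06012797728180885)
```

View pics/w2.png

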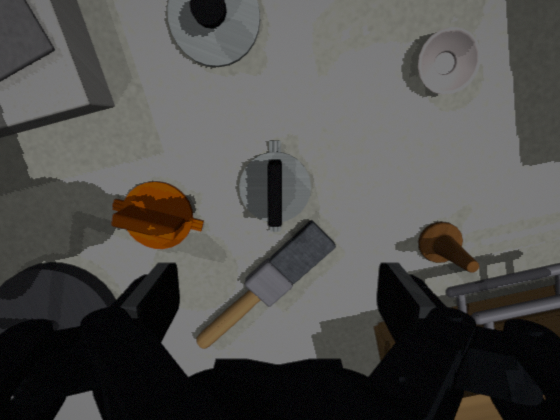

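Wrist view: the lid is at (275,190), its handle vertical in the picture, in line with the tool. The brush tip at (335,235) clears the finger paths. The handle is at (0.6073,-0.3141) at 166°. I'll descend and grip.

```bash
python3 -m inch '{"linear":[[0,-0.4,5],[0,-0.4,10],[0,-0.4,14],[0,-0.4,16],[0,-0.4,16]],"rot":[[0,0,0],[0,0,0],[0,0,0],[0,0,0],[0,0,0]],"hand":[6,5,5,5,5]}'
python3 - <<'E'
from plant import sensors
from h import *
st=sensors.get_state();go(st,(.6073,-.3141,.016),166)
E
```

```text
time: 3.32
position: [0.6066, -0.3145, 0.0512]
tcp_rot: [0.122, 0.992, 0.0, -0.001]
contact_force: [-0.4, -0.6, 0.0]
width: 0.0504
gripper_force: 0.0
linear cm [-0.06  0.05  3.52] rot [ 0.0004 -0.0015 -0.0008]
```

```bash
python3 -m inch '{"linear":[[-0.06,0.05,2],[-0.06,0.05,3],[-0.06,0.05,3.5],[-0.06,0.05,3.5],[-0.06,0.05,3.5]],"rot":[[0,0,0],[0,0,0],[0,0,0],[0,0,0],[0,0,0]],"hand":[5,5,5,4,1]}'
python3 -m inch '{"linear":[[0,0,0],[0,0,0],[0,0,0],[0,0,0],[0,0,0]],"rot":[[0,0,0],[0,0,0],[0,0,0],[0,0,0],[0,0,0]],"hand":[1,1,1,1,1]}'
python3 - <<'E'
from plant import sensors
from h import *
st=sensors.get_state();print(st['position'],yaw(st),st['contact_force'],st['gripper_force'],st['width'])
E
```

```text
time: 3.95
position: [0.6079, -0.3151, 0.0171]
tcp_rot: [0.123, 0.992, -0.0, 0.0]
contact_force: [0.2, 1.6, -0.1]
width: 0.0235
gripper_force: 0.0
time: 4.58
position: [0.608, -0.3151, 0.0173]
tcp_rot: [0.123, 0.992, -0.0, 0.0]
contact_force: [0.6, 0.2, 4.8]
width: 0.013
gripper_force: 59.7
[ 0.60798001 -0.31514612  0.01734397] 165.9166888933539 [0.61884675 0.19396264 4.82960833] 59.712055921554565 0.012983058780947956
```

```bash
python3 -m inch '{"linear":[[0,0,-1],[0,0,-5],[0,0,-10],[0,0,-16],[0,0,-20]],"rot":[[0,0,0],[0,0,0],[0,0,0],[0,0,0],[0,0,0]],"hand":[1,1,1,1,1]}'
python3 - <<'E'
from plant import sensors
from h import *
st=sensors.get_state();print(st['position'],yaw(st),st['contact_force'],st['wrist_torque'],st['gripper_force'],st['width'])
go(st,(.5627,.084,.19),182)
E
```

```text
time: 5.2
position: [0.6079, -0.3151, 0.2202]
tcp_rot: [0.123, 0.992, -0.0, 0.001]
contact_force: [0.6, -0.4, -3.4]
width: 0.0129
gripper_force: 58.7
[ 0.60793886 -0.31512521  0.22022304] 165.92126962009456 [ 0.63729426 -0.44546411 -3.38598345] [-0.05750016 -0.03392325 -0.00586811] 58.71827244758606 0.012945124529565252
linear cm [14.1  37.62  2.96] rot [-0.001   0.0023 -0.2806]
```

```bash
python3 -m inch '{"linear":[[2,5,0],[4,10,0],[6,16,0],[8,22,0],[10,27,0]],"rot":[[0,0,-0.07],[0,0,-0.14],[0,0,-0.21],[0,0,-0.28],[0,0,-0.28]],"hand":[1,1,1,1,1]}'
python3 - <<'E'
from plant import sensors
from h import *
st=sensors.get_state();go(st,(.5627,.084,.20),182)
E
```

```text
time: 5.82
position: [0.5757, -0.0266, 0.2173]
tcp_rot: [-0.018, 1.0, 0.0, 0.0]
contact_force: [-0.1, -0.1, -1.2]
width: 0.0134
gripper_force: 59.0
linear cm [ 0.91 11.1   1.73] rot [0.0001 0.0004 0.0007]
```

```bash
python3 -m inch '{"linear":[[0.4,5,0.4],[0.9,10,0.7],[0.9,11.1,0.7],[0.9,11.1,0.7],[0.9,11.1,0.7]],"rot":[[0,0,0],[0,0,0],[0,0,0],[0,0,0],[0,0,0]],"hand":[1,1,1,1,1]}'
python3 - <<'E'
from plant import sensors,viewer
from h import *
import pickle
st=sensors.get_state();print(st['position'],yaw(st),st['contact_force'])
s=viewer.snapshot('wrist');pickle.dump(s,open('w3.pkl','wb'));cv2.imwrite('pics/w3.png',cv2.cvtColor(s["frame"],cv2.COLOR_RGB2BGR))
P=cloud(s);near=np.hypot(P[...,0]-.5627,P[...,1]-.084)<.075
m=near&(P[...,2]>.1165)&(P[...,2]<.13);print('collar',m.sum(),cv2.minEnclosingCircle(P[m][:,:2].astype(np.float32)))
z0=st['position'][2]-.0093
m=near&(abs(P[...,2]-z0)<.004);q=P[m][:,:2];print('disc top',m.sum(),np.median(P[m][:,2]),z0,q.min(0),q.max(0))
t=viewer.snapshot('top');pickle.dump(t,open('t3.pkl','wb'))
E
```

```text
time: 6.45
position: [0.5637, 0.0809, 0.2099]
tcp_rot: [-0.017, 1.0, -0.0, 0.0]
contact_force: [0.7, -0.8, -2.6]
width: 0.0134
gripper_force: 59.2
[0.56372134 0.08093428 0.20993268] 181.9228153802181 [ 0.70404081 -0.75490949 -2.57475053]
collar 2831 ((0.5621640086174011, 0.08396948128938675), 0.05880909413099289)
disc top 8806 0.20034980536543945 0.2006326804801674 [0.51427507 0.04294636] [0.58318914 0.11850198]
```

View pics/w3.png

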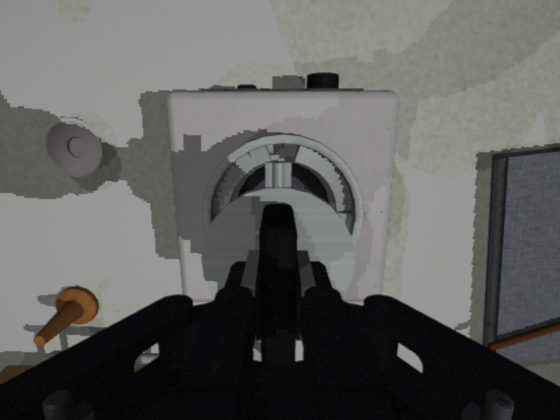

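The wrist view shows the lid held level, its front ear at (278,175) in line with the gap at (285,155). The ears follow machine x. The lid needs about +3 mm in y, then it can go down.

```bash
python3 -m inch '{"linear":[[0.1,0.3,2],[0.1,0.3,4],[0.1,0.3,5.5],[0.1,0.3,5.5],[0.1,0.3,5.5]],"rot":[[0,0,0],[0,0,0],[0,0,0],[0,0,0],[0,0,0]],"hand":[1,1,1,1,1]}'
python3 - <<'E'
from plant import sensors
from h import *
st=sensors.get_state();print(st['position'],yaw(st),st['contact_force'],st['wrist_torque']);go(st,(.5627,.0841,.1173),182)
E
```

```text
time: 7.18
position: [0.5628, 0.0847, 0.1552]
tcp_rot: [-0.017, 1.0, 0.0, 0.0]
contact_force: [0.2, 0.8, -2.3]
width: 0.0132
gripper_force: 59.1
[0.5628032  0.08469265 0.15519829] 181.941186016453 [ 0.17619055  0.80866839 -2.34058306] [0.02861367 0.05548489 0.039605  ]
linear cm [ 0.01 -0.06  3.79] rot [ 0.      0.0006 -0.001 ]
```

```bash
python3 -m inch '{"linear":[[0,-0.06,0.8],[0,-0.06,1.4],[0,-0.06,1.8],[0,-0.06,2.2],[0,-0.06,2.2]],"rot":[[0,0,0],[0,0,0],[0,0,0],[0,0,0],[0,0,0]],"hand":[1,1,1,1,1]}'
python3 -m inch '{"linear":[[0,0,0.3],[0,0,0.6],[0,0,0.9],[0,0,0.9],[0,0,0.9]],"rot":[[0,0,0],[0,0,0],[0,0,0],[0,0,0],[0,0,0]],"hand":[1,1,1,1,1]}'
python3 - <<'E'
from plant import sensors
from h import *
st=sensors.get_state();print(st['position'],yaw(st),st['contact_force'],st['wrist_torque']);go(st,(.5625,.0841,.1173),182)
E
```

```text
time: 7.8
position: [0.5622, 0.0843, 0.1324]
tcp_rot: [-0.017, 1.0, -0.0, -0.0]
contact_force: [0.1, 0.5, -3.1]
width: 0.0129
gripper_force: 59.2
time: 8.43
position: [0.5625, 0.0843, 0.1237]
tcp_rot: [-0.017, 1.0, -0.0, 0.0]
contact_force: [-0.1, 0.1, -1.4]
width: 0.0131
gripper_force: 59.2
[0.56245759 0.08429284 0.12372506] 181.95935171099694 [-0.10270017  0.12952118 -1.44378517] [ 0.00416836 -0.0325234   0.03605997]
linear cm [-0.   -0.02  0.64] rot [-0.      0.     -0.0007]
```

```bash
python3 -m inch '{"linear":[[0,0,0.2],[0,0,0.4],[0,0,0.5],[0,0,0.5],[0,0,0.5]],"rot":[[0,0,0],[0,0,0],[0,0,0],[0,0,0],[0,0,0]],"hand":[1,1,1,1,1]}'
python3 -m inch '{"linear":[[0,0,0.1],[0,0,0.15],[0,0,0.2],[0,0,0.2],[0,0,0.2]],"rot":[[0,0,0],[0,0,0],[0,0,0],[0,0,0],[0,0,0]],"hand":[1,1,1,1,1]}'
python3 - <<'E'
from plant import sensors
from h import *
st=sensors.get_state();print(st['position'],yaw(st),st['contact_force'],st['wrist_torque'])
E
```

```text
time: 9.05
position: [0.5624, 0.0843, 0.1187]
tcp_rot: [-0.017, 1.0, -0.0, 0.0]
contact_force: [-0.5, 0.4, -2.6]
width: 0.0131
gripper_force: 59.2
time: 9.68
position: [0.5624, 0.0843, 0.1168]
tcp_rot: [-0.017, 1.0, 0.0, 0.0]
contact_force: [-1.3, -0.7, 0.2]
width: 0.0131
gripper_force: 59.5
[0.56242968 0.08429564 0.11676961] 181.95821898056508 [-1.25032073 -0.73192693  0.20265033] [-0.02161024  0.13868216 -0.0332463 ]
```

Seated: Fz rose from about -2.5 to 0.2 N at the expected height. Now I twist clockwise (+z of the tool), watching the force.

```bash
python3 -m inch '{"linear":[[0,0,0],[0,0,0],[0,0,0],[0,0,0],[0,0,0]],"rot":[[0,0,0.05],[0,0,0.1],[0,0,0.15],[0,0,0.18],[0,0,0.18]],"hand":[1,1,1,1,1]}'
cat > s.py <<'E'
from plant import sensors
from h import *
st=sensors.get_state();print(np.round(st['position'],4),'turned',np.round(np.radians(182-yaw(st)),3),np.round(st['contact_force'],2),np.round(st['wrist_torque'],3),st['joints'][5])
E
python3 s.py
python3 -m inch '{"linear":[[0,0,0],[0,0,0],[0,0,0],[0,0,0],[0,0,0]],"rot":[[0,0,0.02],[0,0,0.04],[0,0,0.06],[0,0,0.08],[0,0,0.08]],"hand":[1,1,1,1,1]}'
python3 s.py
```

```text
time: 10.3
position: [0.5625, 0.0843, 0.1168]
tcp_rot: [0.073, 0.997, 0.0, 0.0]
contact_force: [0.8, 0.0, 0.3]
width: 0.013
gripper_force: 59.6
[0.5625 0.0843 0.1168] turned 0.181 [0.81 0.   0.31] [ 0.012 -0.086 -0.009] -1.3297572206240602
time: 10.92
position: [0.5624, 0.0843, 0.1167]
tcp_rot: [0.113, 0.994, -0.0, -0.0]
contact_force: [0.8, -0.6, 0.5]
width: 0.0129
gripper_force: 59.6
[0.5624 0.0843 0.1167] turned 0.261 [ 0.77 -0.59  0.48] [ 0.009 -0.014 -0.038] -1.24909286586151
```

```bash
python3 -m inch '{"linear":[[0,0,0],[0,0,0],[0,0,0],[0,0,0],[0,0,0]],"rot":[[0,0,0.02],[0,0,0.04],[0,0,0.06],[0,0,0.08],[0,0,0.08]],"hand":[1,1,1,1,1]}' >/dev/null
python3 s.py
python3 -m inch '{"linear":[[0,0,0],[0,0,0],[0,0,0],[0,0,0],[0,0,0]],"rot":[[0,0,0.02],[0,0,0.04],[0,0,0.06],[0,0,0.08],[0,0,0.08]],"hand":[1,1,1,1,1]}' >/dev/null
python3 s.py
```

```text
[0.5624 0.0843 0.1167] turned 0.341 [ 0.38 -0.31  0.6 ] [-0.002 -0.01  -0.015] -1.1691071844474739
[0.5624 0.0843 0.1167] turned 0.421 [0.22 0.56 0.91] [-0.008 -0.081 -0.036] -1.0890897113788653
```

```bash
python3 -m inch '{"linear":[[0,0,0],[0,0,0],[0,0,0],[0,0,0],[0,0,0]],"rot":[[0,0,0.02],[0,0,0.04],[0,0,0.06],[0,0,0.08],[0,0,0.08]],"hand":[1,1,1,1,1]}' >/dev/null
python3 s.py
python3 -m inch '{"linear":[[0,0,0],[0,0,0],[0,0,0],[0,0,0],[0,0,0]],"rot":[[0,0,0.02],[0,0,0.04],[0,0,0.06],[0,0,0.08],[0,0,0.08]],"hand":[1,1,1,1,1]}' >/dev/null
python3 s.py
```

```text
[0.5624 0.0843 0.1167] turned 0.501 [ 0.61 -0.78 -0.14] [-0.004 -0.074 -0.059] -1.0090907874434498
[0.5624 0.0843 0.1167] turned 0.581 [ 1.75  0.47 -0.14] [-0.061 -0.038 -0.021] -0.9290704899600882
```

```bash
python3 -m inch '{"linear":[[0,0,0],[0,0,0],[0,0,0],[0,0,0],[0,0,0]],"rot":[[0,0,0.02],[0,0,0.04],[0,0,0.06],[0,0,0.06],[0,0,0.06]],"hand":[1,1,1,1,1]}' >/dev/null
python3 s.py
python3 -m inch '{"linear":[[0,0,0],[0,0,0],[0,0,0],[0,0,0],[0,0,0]],"rot":[[0,0,0.02],[0,0,0.04],[0,0,0.06],[0,0,0.06],[0,0,0.06]],"hand":[1,1,1,1,1]}' >/dev/null
python3 s.py
```

```text
[0.5624 0.0843 0.1167] turned 0.641 [-0.01  0.44 -0.08] [-0.123 -0.028 -0.015] -0.8696727051455989
[0.5624 0.0843 0.1167] turned 0.701 [-0.86 -0.42  0.74] [-0.011 -0.008 -0.052] -0.809634703148829
```

```bash
python3 -m inch '{"linear":[[0,0,0],[0,0,0],[0,0,0],[0,0,0],[0,0,0]],"rot":[[0,0,0.02],[0,0,0.04],[0,0,0.06],[0,0,0.06],[0,0,0.06]],"hand":[1,1,1,1,1]}' >/dev/null
python3 s.py
python3 -m inch '{"linear":[[0,0,0],[0,0,0],[0,0,0],[0,0,0],[0,0,0]],"rot":[[0,0,0.02],[0,0,0.04],[0,0,0.06],[0,0,0.06],[0,0,0.06]],"hand":[1,1,1,1,1]}' >/dev/null
python3 s.py
```

```text
[0.5624 0.0843 0.1167] turned 0.761 [ 0.74 -0.27 -0.15] [-0.002 -0.026 -0.048] -0.7496229665404892
[0.5625 0.0844 0.1167] turned 0.821 [ 2.72  2.77 -3.82] [ 0.523 -0.435  0.178] -0.689681660655518
```

The bite comes at about 0.80 rad (Fz -3.8 N, with a moment showing). From here I follow down at about 0.76 mm per 0.1 rad, aiming for about 1.10 rad.

```bash
python3 -m inch '{"linear":[[0,0,0.02],[0,0,0.03],[0,0,0.04],[0,0,0.05],[0,0,0.05]],"rot":[[0,0,0.015],[0,0,0.03],[0,0,0.04],[0,0,0.05],[0,0,0.05]],"hand":[1,1,1,1,1]}' >/dev/null
python3 s.py
```

```text
[0.5627 0.0844 0.1163] turned 0.871 [ 3.7   3.04 -3.3 ] [ 0.741 -0.63   0.224] -0.6387726576198552
```

```bash
python3 -m inch '{"linear":[[0,0,0.02],[0,0,0.03],[0,0,0.04],[0,0,0.05],[0,0,0.05]],"rot":[[0,0,0.015],[0,0,0.03],[0,0,0.04],[0,0,0.05],[0,0,0.05]],"hand":[1,1,1,1,1]}' >/dev/null
python3 s.py
python3 -m inch '{"linear":[[0,0,0.02],[0,0,0.03],[0,0,0.04],[0,0,0.05],[0,0,0.05]],"rot":[[0,0,0.015],[0,0,0.03],[0,0,0.04],[0,0,0.05],[0,0,0.05]],"hand":[1,1,1,1,1]}' >/dev/null
python3 s.py
```

```text
[0.5627 0.0844 0.1159] turned 0.921 [ 3.96  3.08 -1.76] [ 0.682 -0.618  0.255] -0.5888288442016616
[0.5626 0.0843 0.1154] turned 0.971 [2.75 1.62 3.97] [ 0.451 -0.564  0.198] -0.5393038351971776
```

```bash
python3 -m inch '{"linear":[[0,0,0],[0,0,0],[0,0,0],[0,0,0.01],[0,0,0.01]],"rot":[[0,0,0.015],[0,0,0.03],[0,0,0.04],[0,0,0.05],[0,0,0.05]],"hand":[1,1,1,1,1]}' >/dev/null
python3 s.py
```

```text
[0.5625 0.0843 0.1151] turned 1.021 [3.   1.29 2.99] [ 0.472 -0.671  0.28 ] -0.48929939810056644
```

```bash
python3 -m inch '{"linear":[[0,0,0],[0,0,0],[0,0,0.01],[0,0,0.02],[0,0,0.02]],"rot":[[0,0,0.015],[0,0,0.03],[0,0,0.04],[0,0,0.05],[0,0,0.05]],"hand":[1,1,1,1,1]}' >/dev/null
python3 s.py
python3 -m inch '{"linear":[[0,0,0.01],[0,0,0.02],[0,0,0.02],[0,0,0.02],[0,0,0.02]],"rot":[[0,0,0.015],[0,0,0.03],[0,0,0.03],[0,0,0.03],[0,0,0.03]],"hand":[1,1,1,1,1]}' >/dev/null
python3 s.py
```

```text
[0.5626 0.0844 0.1148] turned 1.071 [ 4.83  3.44 -0.41] [ 0.739 -0.919  0.461] -0.4390592630800034
[0.5627 0.0844 0.1146] turned 1.101 [4.57 3.03 0.59] [ 0.801 -0.969  0.449] -0.4091672381609311
```

Both the height (2.2 mm down) and the 0.3 rad past the bite give about 13 N. I let go and rise.

```bash
python3 -m inch '{"linear":[[0,0,0],[0,0,0],[0,0,0],[0,0,0],[0,0,0]],"rot":[[0,0,0],[0,0,0],[0,0,0],[0,0,0],[0,0,0]],"hand":[1.6,2,2.5,3,3.5]}'
python3 -m inch '{"linear":[[0,0,0],[0,0,-0.5],[0,0,-2],[0,0,-5],[0,0,-8]],"rot":[[0,0,0],[0,0,0],[0,0,0],[0,0,0],[0,0,0]],"hand":[3.5,3.5,3.5,3.5,3.5]}'
python3 - <<'E'
from plant import sensors,viewer
from h import *
import s as _
s=viewer.snapshot('wrist');cv2.imwrite('pics/w4.png',cv2.cvtColor(s["frame"],cv2.COLOR_RGB2BGR))
P=cloud(s);near=np.hypot(P[...,0]-.5627,P[...,1]-.084)<.045
m=near&(P[...,2]>.135)&(P[...,2]<.155);R=cv2.minAreaRect(P[m][:,:2].astype(np.float32));print('handle',m.sum(),R,np.median(P[m][:,2]))
n=near&(abs(P[...,2]-.106)<.004)&(np.hypot(P[...,0]-.5627,P[...,1]-.084)<.034);A=P[n];c=np.linalg.lstsq(np.c_[A[:,:2]-[.5627,.084],np.ones(len(A))],A[:,2],rcond=None)[0];print('disc plane slope',c,len(A))
E
```

```text
time: 20.3
position: [0.5623, 0.0843, 0.1147]
tcp_rot: [0.508, 0.861, -0.0, -0.0]
contact_force: [0.2, 0.1, -0.0]
width: 0.0351
gripper_force: 0.0
time: 20.92
position: [0.5625, 0.0843, 0.1966]
tcp_rot: [0.508, 0.861, 0.0, 0.0]
contact_force: [0.1, 1.1, 0.4]
width: 0.0349
gripper_force: 0.0
[0.5625 0.0843 0.1966] turned 1.101 [0.07 1.07 0.42] [-0.005 -0.014  0.055] -0.4094834163500487
handle 2158 ((0.561548113822937, 0.08395819365978241), (0.013995204120874405, 0.06121881678700447), 29.44286346435547) 0.144876156487372
disc plane slope [-0.00262129  0.00422533  0.10521639] 4644
```

View pics/w4.png

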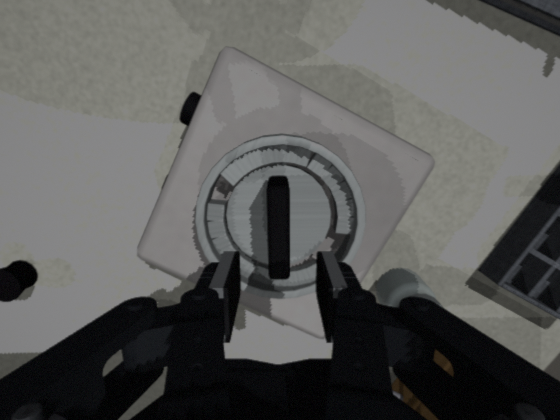

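Wrist view: the lid is seated at (280,220), level (slope below 0.005), with its handle turned about 63° from the gap at (220,190). The height, with the camera's 0.5 mm bias taken off, gives about 13 N. The fingers are clear, so I hand in.

```bash
python3 -c "
from plant import order
print(order.hand_in())"
```

```text
the job is handed in; nothing more can be done
None
```

The lid is locked in the collar, turned about 1.1 rad from the gaps, level and released, with about 13 N on the seal (estimated from its height and the twist past the bite); the job was handed in at about 21 s, and the hand-in returned no verdict.

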